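Dock the cut-test tray

ROBOT

A 6-joint arm with a two-finger parallel gripper is mounted at the origin on the work surface. World frame = base frame: x ahead of the robot, y to its left, z up, the work surface at z = 0. Lengths are in mm, angles in rad, forces in N, time in s.
With the tool pointing down it reaches from about 375 to 925 mm from the base axis. Payload 5.7 kg.
Tool frame: the origin (TCP) lies between the finger pads; the fingertips stand 8 mm ahead of it and the grasp point (between the pads) lies 11 mm behind it; z points along the fingers, y is the direction in which the jaws open and shut (so a half turn about z gives the same grasp; the last joint's range is limited). The gripper opens to 88 mm and grips with 3 to 60 N. Pads are 20 mm wide; open, the fingers measure 115 mm over their backs; the gripper's body (75 mm by 178 mm) begins 61 mm behind the grasp point.
Start: joints at [-1.338, 0.359, 1.51, -0, 1.272, -0.115], TCP at [204.482, -564.048, 230.623] pointing down, gripper open.
Joint ranges: [-2.97, 2.97], [-1.01, 2.36], [0.21, 2.38], [-0.96, 4.11], [0.2, 2.71], [-2.98, 2.98]. Speed limits (rad/s): [2.39, 2.39, 3.14, 3.14, 3.14, 3.14].

INTERFACE

Orientations are given as a rotation vector (axis times angle).
In Python, from cell import r, viewer gives the robot as it stands.
- The arm moves only by the shell command python3 -m inch 'ROWS' [FORCE]. ROWS is JSON, a list that holds one entry, the list of rows, each a list of 7 numbers: the opening, from 0 (shut) to 1 (fully open), then the shift along the tool's x, y, z in m, then the turn, a rotation vector about the tool's x, y, z in rad. In form: [[[grip, dx, dy, dz, rx, ry, rz], ...]]. A call has 1 to 20 rows; each row shifts and turns the commanded pose from where the row before left it, along the tool's axes as they then stand; what a row does not reach is not made up. A row lasts 1/10 s, in which the tool goes at most 50 mm and 8.59 degrees, less where a joint would pass 70% of its speed; a pose out of reach is approached as far as the arm can. A call with a gripper value outside its range is refused whole. The fingers move at their own pace and stop on an object; FORCE is the grip in N (left out, the last holds). Time passes only in rows, so rows that do not move let the fingers close. It gives the time, the measured TCP pose, the force and the opening at its end, in the units of the state.
- r.state(): the state, without advancing time (a new reading comes with each control period).
- viewer.read_camera(name): name is "scene" or "top" or "wrist"; returns a dict with "img" (384x512x3 uint8, red, green, blue), "z_map" (384x512 float32, mm along the optical axis (not along the pixel's ray), 0 where there is no reading), "fovy" (degrees; the focal length in pixels is half the picture's height over the tangent of half this angle, whatever the lens; pixels are square), "cx", "cy" (the principal point, pixels), "R" (3x3) and "t" (3): a world point X has camera coordinates R X + t. Camera axes: x right, y down, z forward; pixel columns grow to the right and rows downward; lengths in mm; the calibration is good to about 2 mm. A picture is of the moment at which its call begins.
- r.finish_job(): hands the job in, once; it reports no verdict.
The state is a dict: "clock": time; "joint_pos": joint angles; "joint_vel": joint speeds; "effort": joint torques, N m; "eef_pos": TCP position; "ee_rot": TCP orientation; "wrist_force": force on the tool from outside, world axes, zero at the start; "moment": the same for the moment, N m; "gripper_width": finger opening in mm.
Only numpy, scipy, OpenCV 4.12 (cv2) and the standard library are available. Lean on these libraries where they do the work, as an engineer would, in place of code of your own. Each camera call takes 0.05 s, during which the arm holds its last target. There are 200 camera calls.

TASK

At the bean-sorting bench, push the divided steel tray along the table into the corner of the aluminium dock, so that it sits flush against both the long rail and the end stop, and push the sliding stop along the rail until it rests against the tray's free side. Only push with the fingers: the tray must stay flat on the table, never lifted or tipped. Leave everything else where it is.

Things in the scene. Friction and masses are not known exactly. Their poses are not given: they have to be found in the camera images.
- tray: the divided steel tray (ten compartments, 2 x 5), the thing to push: 100 mm along its x, 160 mm along its y, 35 mm tall, 3 mm walls, loose on the table, about 0.25 to 0.5 kg, slides with friction of a few newtons. Origin: centre of its underside; z up.
- dock: aluminium L-shaped dock fixed to the table, bars 35 mm tall, 20 mm thick. Origin: inner corner at table height. The rail runs from it along dock +y for 375 mm, face at x = 0 looking to -x; the end stop runs 70 mm along -x, face at y = 0 looking to +y. Home, the tray's centre is at dock (-0.050, 0.080), its axes parallel to the dock's. Yaw within 15 degrees of the world's.
- stop (a joint): travel (m) of the dark steel sliding stop along the rail: 0 with its face 315 mm from the end stop's, growing as it slides along dock -y towards the end stop, up to 0.20; 0.155 when it bears on a tray that is fully home. It drags with about 1.5 N, stays where it is left, and may push the tray along.
- stop_face (a point): middle of the sliding stop's tray-side face, 22 mm above the table, 35 mm out from the rail. The stop is a block reaching 71 mm out from the rail (to dock x = -0.071), 25 mm thick along dock y: its outer face, to push on, lies 25 mm on the dock's +y side of this point. Its top is 44 mm above the table.
- plain_tray: undivided square steel tray, 110 x 110 x 30 mm, loose; origin under its centre. To be left alone.
- pod_a: brown cocoa pod, 150 mm long, 70 mm thick, lying; origin under its middle. To be left alone.
- pod_b: smaller brown cocoa pod, 135 mm long, 64 mm thick, lying; origin under its middle. To be left alone.
- jar: dark jar with steel lid, 76 mm across, 110 mm tall; origin under its centre. To be left alone.
- mug: white mug, 76 mm across, 85 mm tall; origin under its centre. To be left alone.
- spatula: wooden spatula lying flat beyond the rail; origin on the table beneath it. To be left alone.
- tin: low closed aluminium tin, 60 mm across, 32 mm tall, on the outer side of the sliding stop, past the end of the rail; origin under its centre. To be left alone.
Not all that is in view belongs to the job. Leave any brown or red look-alike of the tray alone.

How it is judged:
By the outcome, as a careful person would: the job done as asked, in the order asked, and still so for the second after the job is handed in, with the robot touching nothing.
It also fails if it takes over 45 s, if anything falls off the work surface, if the arm or the gripper's body presses on something with over 40 N, if the wrist force passes 120 N, or if a joint passes its speed limit or range.

## Working session

There is one attempt and no reset: what is moved stays moved. The work goes in short steps, Python scripts to look and compute and a shell command to move; the robot and the scene stay as the last step left them, time stands still between calls to the robot, and variables do not carry over. Pictures are saved under pics/ and viewed, about 8 in all and at most 12, crops included, and the job is handed in when it is done.

```bash
ls; mkdir -p pics
cat > h.py <<'E'
import numpy as np, cv2
from cell import r, viewer
def shot(n,f):
    d=viewer.read_camera(n); cv2.imwrite('pics/'+f+'.png',d['img'][:,:,::-1]); np.savez('pics/'+f+'.npz',**d); return d
def load(f): return dict(np.load('pics/'+f+'.npz'))
def cloud(d):
    h,w=d['z_map'].shape; f=h/2/np.tan(np.radians(float(d['fovy']))/2)
    u,v=np.meshgrid(np.arange(w),np.arange(h)); z=d['z_map']
    c=np.stack([(u-d['cx'])/f*z,(v-d['cy'])/f*z,z],-1)
    return (c-d['t'])@d['R']
def ray(d,u,v,z):
    f=d['z_map'].shape[0]/2/np.tan(np.radians(float(d['fovy']))/2)
    R=d['R'];o=-R.T@d['t']; k=R.T@np.array([(u-d['cx'])/f,(v-d['cy'])/f,1]); return o+k*(z-o[2])/k[2]
E
python3 - <<'E'
from h import *
a=shot('top','top0'); b=shot('scene','scene0')
print(r.state()); 
for d in (a,b): print(d['fovy'],d['cx'],d['cy'],-d['R'].T@d['t'],d['R'].round(2).tolist(),(d['z_map']>0).mean())
E
```

```text
pics
{'clock': 0.1, 'joint_pos': array([-1.33810044e+00,  3.59470329e-01,  1.51132162e+00,  1.42188244e-05,
        1.27251938e+00, -1.15080455e-01]), 'joint_vel': array([-0.00110291, -0.00116357, -0.00281591, -0.00090221,  0.00106719,
       -0.00038738]), 'effort': array([ 8.48550508e-05, -5.16356742e+01, -2.71406204e+01,  6.77281595e-02,
        2.76789145e-02, -2.33071785e-05]), 'eef_pos': array([ 204.34992872, -563.47083483,  229.87239892]), 'ee_rot': array([-3.09252641e+00, -5.43233485e-01,  1.37289641e-04]), 'wrist_force': array([ 0.42207681,  0.25546881, -0.28349297]), 'moment': array([-0.02447634,  0.04438565, -0.04495374]), 'gripper_width': 87.80894946161646}
57.27790370209894 256.5446689602145 189.3102241157474 [366.18899078 -17.9567894  933.17228061] [[0.0, -1.0, -0.0], [-0.98, -0.0, -0.17], [0.17, 0.0, -0.98]] 0.9957478841145834
45.249385699685874 253.99499223837773 184.73638720975737 [1558.08550576  411.04680917  850.9126938 ] [[-0.38, 0.92, 0.0], [0.53, 0.22, -0.82], [-0.76, -0.31, -0.57]] 0.964569091796875
```

View pics/top0.png

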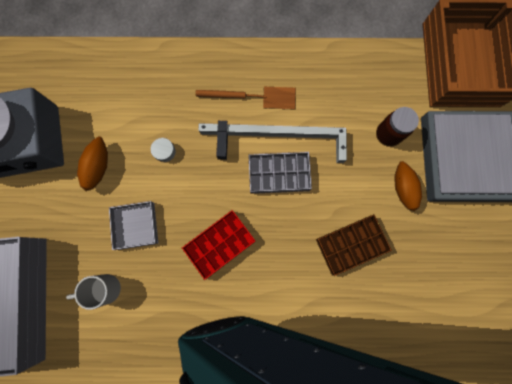

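View pics/scene0.png

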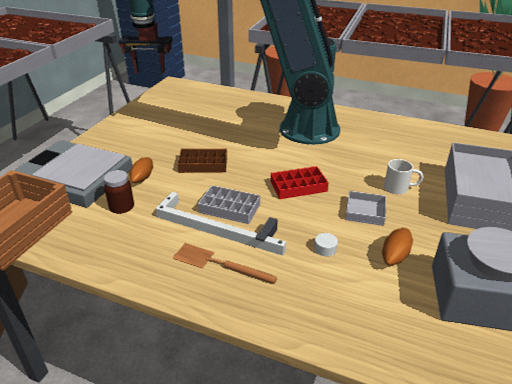

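The top view (up is +x, left is +y) shows the tray at px (281,173), the rail from (200,128) to (345,131), the end stop at (342,148), the slider at (222,140) and the tin at (162,149). The red and brown look-alikes are at (219,244) and (354,245). Next I measure these from the depth cloud.

Run:
```python
from h import *
for n in('top0','scene0'):
    d=load(n); P=cloud(d)
    m=(P[...,2]>22)&(P[...,2]<60)&(P[...,0]>380)&(P[...,0]<700)&(P[...,1]>-260)&(P[...,1]<170)
    k,l,s,c=cv2.connectedComponentsWithStats(m.astype(np.uint8),connectivity=8)
    print(n,'table z',np.median(P[...,2][(P[...,2]<12)&(P[...,2]>-12)]))
    for i in range(1,k):
        if s[i,4]<60: continue
        q=P[l==i]; t=q[np.abs(q[:,2]-np.percentile(q[:,2],90))<6]
        print(i,s[i],'z90',np.percentile(q[:,2],90).round(1),'rect',[np.round(x,1) for x in cv2.minAreaRect(q[:,:2].astype(np.float32))], 'top',[np.round(x,1) for x in cv2.minAreaRect(t[:,:2].astype(np.float32))])
        np.save(f'pics/{n}_{i}.npy',q)
```

```text
top0 table z 1.0269997814358667
1 [ 198  124  149   38 1726] z90 42.0 rect [array([653.9, -56.8]), array([394.8,  91.9]), np.float64(88.7)] top [array([653.4, -57.6]), array([392. ,  90.5]), np.float64(88.6)]
2 [249 152  63  41 663] z90 36.5 rect [array([573.1, -76.8]), array([101.4, 160. ]), np.float64(2.7)] top [array([573.1, -76.8]), array([101.3, 160. ]), np.float64(2.7)]
3 [184 210  72  36 314] z90 36.7 rect [array([387.3,  75.2]), array([ 99.9, 149.7]), np.float64(37.3)] top [array([387.4,  75.3]), array([ 99.5, 149.7]), np.float64(37.3)]
4 [317 224  35  23 134] z90 37.0 rect [array([ 394.2, -224.2]), array([51.1, 94.7]), np.float64(22.9)] top [array([ 394.6, -223.7]), array([49.7, 94. ]), np.float64(23.1)]
scene0 table z 1.0204716229886617
1 [196 157  30  11 144] z90 36.2 rect [array([ 409.5, -216.7]), array([57. , 86.7]), np.float64(1.0)] top [array([ 410.4, -217.5]), array([56.8, 84. ]), np.float64(0.0)]
3 [270 171  57  23 412] z90 35.3 rect [array([389.7,  76.6]), array([105.3, 156.2]), np.float64(37.3)] top [array([390. ,  76.1]), array([105.3, 155.1]), np.float64(37.4)]
4 [197 185  63  34 821] z90 35.8 rect [array([575.6, -76.6]), array([108. , 161.6]), np.float64(2.8)] top [array([575. , -76.8]), array([107.2, 161.1]), np.float64(3.0)]
5 [ 155  192  131   56 1134] z90 42.0 rect [array([654.8, -57.5]), array([395.8,  95.7]), np.float64(88.9)] top [array([655.1, -57.2]), array([392.9,  88.9]), np.float64(89.8)]
```

Run:
```python
from h import *
for n,f in(('top0','pics/top0_1.npy'),('scene0','pics/scene0_5.npy')):
    q=np.load(f); q=q[(q[:,2]>31)]
    print(n)
    for y in range(-260,150,20):
        s=q[np.abs(q[:,1]-y)<5]
        if len(s): print(y,len(s),s[:,0].min().round(1),s[:,0].max().round(1),np.median(s[:,2]).round(1),s[:,2].max().round(1))
    e=q[(q[:,0]<655)&(q[:,1]<-150)]
    for x in range(600,665,10):
        s=q[(np.abs(q[:,0]-x)<5)&(q[:,1]<-150)]; t=q[(np.abs(q[:,0]-x)<5)&(q[:,1]>0)]
        print('x',x,[(a[:,1].min().round(1),a[:,1].max().round(1)) for a in (s,t) if len(a)])
d=load('top0')
g=cv2.resize(d['img'][110:205,185:365],None,fx=4.4,fy=4.4,interpolation=cv2.INTER_CUBIC)
cv2.imwrite('pics/crop0.png',g[:,:,::-1])
```

```text
top0
-240 120 604.1 693.2 36.2 41.9
-220 28 673.9 692.7 35.5 39.2
-200 28 675.0 695.0 35.7 38.4
-180 32 675.9 695.0 35.5 41.1
-160 29 675.5 695.0 35.7 39.6
-140 29 676.4 695.2 36.3 40.0
-120 29 677.4 698.4 35.7 39.7
-100 32 677.9 698.0 35.4 39.8
-80 29 677.6 697.7 35.7 39.6
-60 29 678.3 697.5 35.7 39.4
-40 28 679.1 698.3 35.4 39.3
-20 32 679.2 699.5 35.9 39.2
0 32 680.0 699.9 35.5 39.5
20 30 680.9 699.7 36.0 39.5
40 29 681.2 699.9 35.7 37.9
60 43 642.0 699.6 37.5 46.0
80 118 611.4 699.5 42.2 48.6
100 21 683.4 699.8 35.9 39.2
120 26 683.6 699.8 35.3 40.1
140 8 685.3 699.0 36.2 37.5
x 600 [(np.float64(-249.3), np.float64(-234.7))]
x 610 [(np.float64(-253.2), np.float64(-234.2)), (np.float64(65.7), np.float64(89.3))]
x 620 [(np.float64(-253.3), np.float64(-232.4)), (np.float64(65.7), np.float64(89.4))]
x 630 [(np.float64(-251.3), np.float64(-232.8)), (np.float64(65.8), np.float64(89.6))]
x 640 [(np.float64(-251.5), np.float64(-233.0)), (np.float64(64.2), np.float64(87.4))]
x 650 [(np.float64(-252.5), np.float64(-233.5)), (np.float64(63.7), np.float64(87.6))]
x 660 [(np.float64(-252.7), 
[... 517 characters left out ...]
695.9 39.3 46.2
80 76 612.8 700.0 42.6 46.7
100 14 685.0 699.0 34.9 39.9
120 13 685.7 698.1 35.4 40.5
140 8 686.7 694.9 36.0 38.1
x 600 [(np.float64(-253.5), np.float64(-253.5))]
x 610 [(np.float64(-253.1), np.float64(-230.7)), (np.float64(68.5), np.float64(83.6))]
x 620 [(np.float64(-252.1), np.float64(-232.8)), (np.float64(63.2), np.float64(89.9))]
x 630 [(np.float64(-255.0), np.float64(-235.5)), (np.float64(65.3), np.float64(90.5))]
x 640 [(np.float64(-252.9), np.float64(-232.0)), (np.float64(65.0), np.float64(89.6))]
x 650 [(np.float64(-254.1), np.float64(-234.3)), (np.float64(63.9), np.float64(89.1))]
x 660 [(np.float64(-253.4), np.float64(-233.0)), (np.float64(62.4), np.float64(89.4))]
```

View pics/crop0.png

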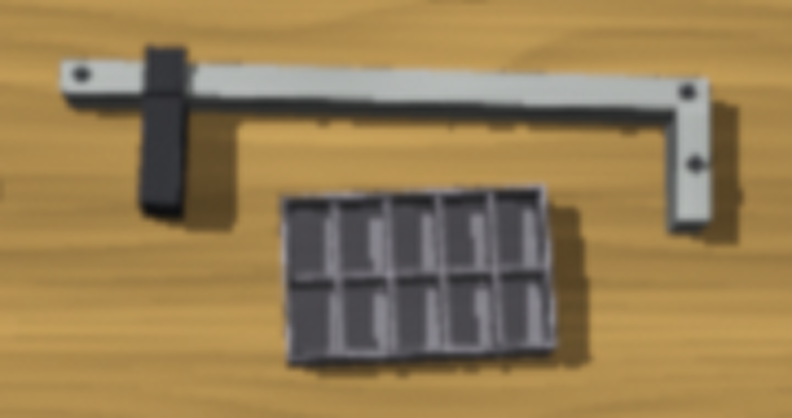

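Rail face: x ≈ 680 at y = 0, yaw ≈ -1.6°, with the corner at about (674,-233). The tray is at about (574,-77), yaw +2.7°, so in dock coordinates about (-105,153) against home (-50,80). The stop face is at y ≈ 65 and its outer face at ≈ 89. Plan:
1. Push +x with the open fingers, which squares the tray against the rail.
2. Push -y to the end stop.
3. Re-seat with another +x push.
4. Push the stop.

```bash
python3 -m inch '[[[1,0,0,0,0,0,0.125],[1,0,0,0,0,0,0.125],[1,0,0,0,0,0,0.125],[1,0.022,-0.041,0,0,0,0],[1,0.022,-0.041,0,0,0,0],[1,0.022,-0.041,0,0,0,0],[1,0.022,-0.041,0,0,0,0],[1,0.022,-0.041,0,0,0,0],[1,0.022,-0.041,0,0,0,0],[1,0.022,-0.041,0,0,0,0],[1,0.022,-0.041,0,0,0,0],[1,0.022,-0.041,0,0,0,0],[1,0.022,-0.041,0,0,0,0],[1,0.022,-0.041,0,0,0,0],[1,0.022,-0.041,0,0,0,0],[1,0,0,0,0,0,0]]]'
cat >> h.py <<'E'
def st():
    s=r.state(); from scipy.spatial.transform import Rotation as Ro
    M=Ro.from_rotvec(s['ee_rot']).as_matrix()
    print('t',s['clock'],'p',s['eef_pos'].round(1),'xyaw',np.arctan2(M[1,0],M[0,0]).round(4),'tilt',M[2].round(4),'F',s['wrist_force'].round(1),'w',round(s['gripper_width'],1))
E
python3 - <<'E'
from h import *
st()
d=load('top0');P=cloud(d)
m=(P[...,2]>24)&(P[...,2]<60)&(P[...,0]>590)&(P[...,0]<700)&(P[...,1]>125)&(P[...,1]<220)
m=m&(d['img'].min(-1)>120)
q=P[m];print('tin',[x.round(1) for x in map(np.array,cv2.minEnclosingCircle(q[:,:2].astype(np.float32)))],q[:,2].max(),len(q), q[:,1].min())
E
```

```text
clock: 1.7
eef_pos: [483.7, -74.9, 230.5]
ee_rot: [-3.139, 0.034, -0.002]
wrist_force: [-0.2, -0.3, -0.8]
gripper_width: 87.9
t 1.7 p [483.7 -74.9 230.5] xyaw -0.0217 tilt [ 0.001 -0.002 -1.   ] F [-0.2 -0.3 -0.8] w 87.9
tin [array([654.9, 174.5]), np.float64(62.9)] 38.716977482725106 90 126.34787947789593
```

```bash
python3 -m inch '[[[1,0,0.002,0.045,0,0,0.006],[1,0,0,0.045,0,0,0],[1,0,0,0.045,0,0,0],[1,0,0,0.045,0,0,0],[1,0,0,0.033,0,0,0],[1,0,0,0,0,0,0],[1,0,0,0,0,0,0]]]'
python3 - <<'E'
from h import *
st(); shot('top','top1')
a=cv2.imread('pics/top1.png')[110:330,130:370]; cv2.imwrite('pics/crop1.png',cv2.resize(a,None,fx=2.7,fy=2.7,interpolation=cv2.INTER_CUBIC))
E
```

```text
clock: 2.4
eef_pos: [481.1, -81.9, 17.7]
ee_rot: [-3.141, 0.053, 0.003]
wrist_force: [-0.4, -0.4, -0.1]
gripper_width: 87.8
t 2.4 p [481.1 -81.9  17.7] xyaw -0.0337 tilt [-1.9e-03 -4.0e-04 -1.0e+00] F [-0.4 -0.4 -0.1] w 87.8
```

View pics/crop1.png

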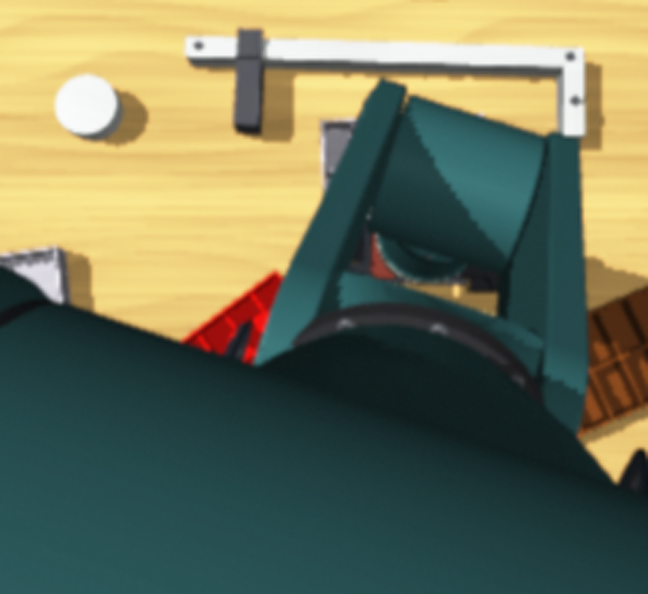

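The arm blocks most of the view. It sits on the -x side of the tray and only the tray's left end shows, at crop (338,140). The tin at crop (87,105) is well clear of the stop.

```bash
python3 -m inch '[[[1,0.008,0,0,0,0,0],[1,0.008,0,0,0,0,0],[1,0.008,0,0,0,0,0],[1,0.006,0,0,0,0,0],[1,0.006,0,0,0,0,0],[1,0.006,0,0,0,0,0],[1,0.006,0,0,0,0,0],[1,0.006,0,0,0,0,0],[1,0.006,0,0,0,0,0],[1,0.006,0,0,0,0,0],[1,0.004,0,0,0,0,0],[1,0.002,0,0,0,0,0],[1,0,0,0,0,0,0]]]'
python3 - <<'E'
from h import *
st()
E
```

```text
clock: 3.75
eef_pos: [554.4, -83.9, 17.7]
ee_rot: [3.141, -0.052, 0.002]
wrist_force: [0.2, 0.1, -0.2]
gripper_width: 87.8
t 3.75 p [554.4 -83.9  17.7] xyaw -0.0332 tilt [ 1.e-03  1.e-04 -1.e+00] F [ 0.2  0.1 -0.2] w 87.8
```

```bash
python3 -m inch '[[[1,0.003,0,0,0,0,0],[1,0.003,0,0,0,0,0],[1,0.002,0,0,0,0,0]]]'; python3 -m inch '[[[1,0.002,0,0,0,0,0],[1,0.002,0,0,0,0,0]]]';  python3 - <<'E'
from h import *
st(); shot('scene','scene1'); shot('wrist','wrist1')
d=load('scene1');P=cloud(d)
a=cv2.imread('pics/scene1.png')[130:260,130:330]; b=cv2.imread('pics/wrist1.png')
cv2.imwrite('pics/c2.png',np.vstack([cv2.resize(a,(520,338),interpolation=cv2.INTER_CUBIC),cv2.resize(b,(520,260))]))
E
```

```text
clock: 4.05
eef_pos: [562.0, -84.0, 17.7]
ee_rot: [-3.141, 0.052, -0.001]
wrist_force: [-2.1, 0.3, 0.9]
gripper_width: 87.9
clock: 4.25
eef_pos: [565.4, -84.1, 17.7]
ee_rot: [-3.141, 0.052, 0.001]
wrist_force: [-3.0, -0.4, 1.9]
gripper_width: 87.8
t 4.25 p [565.4 -84.1  17.7] xyaw -0.0331 tilt [-7.e-04 -2.e-04 -1.e+00] F [-3.  -0.4  1.9] w 87.8
```

View pics/c2.png

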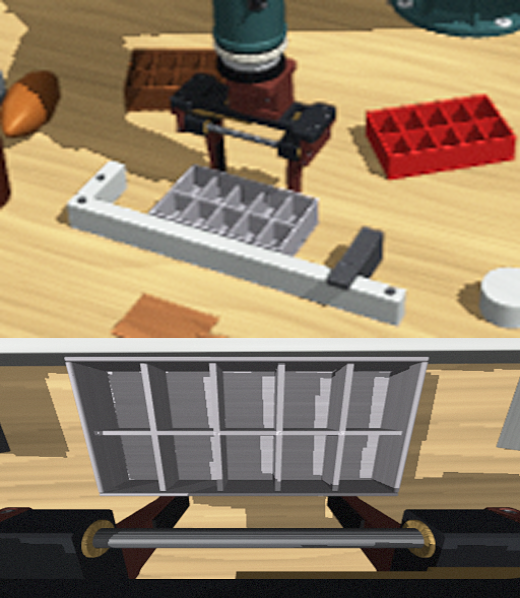

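The tray is straight and nearly against the rail in the scene crop (tray at (235,205)). The wrist view shows it parallel to the rail with a hairline gap, and both fingers on it. I keep inching until the force rises.

```bash
python3 -m inch '[[[1,0.001,0,0,0,0,0],[1,0.001,0,0,0,0,0]]]';python3 -m inch '[[[1,0.001,0,0,0,0,0],[1,0.001,0,0,0,0,0]]]'
```

```text
clock: 4.55
eef_pos: [567.3, -84.2, 17.6]
ee_rot: [-3.141, 0.052, 0.001]
wrist_force: [-3.7, 0.0, 2.3]
gripper_width: 87.8
clock: 4.75
eef_pos: [568.1, -84.1, 17.5]
ee_rot: [-3.141, 0.052, 0.005]
wrist_force: [-8.2, -0.2, 4.9]
gripper_width: 87.8
```

```bash
python3 -m inch '[[[1,0.001,0,0,0,0,0],[1,0.001,0,0,0,0,0]]]'
python3 - <<'E'
from h import *
st()
E
```

```text
clock: 4.95
eef_pos: [568.1, -84.1, 17.3]
ee_rot: [-3.14, 0.051, 0.01]
wrist_force: [-11.7, -1.3, 9.5]
gripper_width: 87.6
t 4.95 p [568.1 -84.1  17.3] xyaw -0.0327 tilt [-6.7e-03 -6.0e-04 -1.0e+00] F [-11.7  -1.3   9.5] w 87.6
```

```bash
python3 -m inch '[[[1,-0.012,0,0,0,0,0],[1,-0.018,0,0,0,0,0],[1,0,0,-0.04,0,0,0],[1,0,0,-0.045,0,0,0],[0.5,0,0,-0.045,0,0,0],[0.5,0,-0.045,0,0,0,0],[0.5,0,-0.045,0,0,0,0],[0.5,0,0,0,0,0,0]]]'
python3 - <<'E'
from h import *
st(); print(r.state()['joint_pos'].round(3))
for n in('top','scene'):
    d=shot(n,n+'2'); P=cloud(d)
    m=(P[...,2]>22)&(P[...,2]<60)&(P[...,0]>540)&(P[...,0]<690)&(P[...,1]>-260)&(P[...,1]<55)&(P[...,0]<674+.03*(P[...,1]+233))
    k,l,s,c=cv2.connectedComponentsWithStats(m.astype(np.uint8),connectivity=8)
    for i in range(1,k):
        if s[i,4]>60:
            q=P[l==i];print(n,i,s[i],[np.round(x,1) for x in cv2.minAreaRect(q[:,:2].astype(np.float32))],q[:,:2].min(0).round(1),q[:,:2].max(0).round(1))
E
```

```text
clock: 5.75
eef_pos: [545.5, 10.8, 148.5]
ee_rot: [-3.139, 0.047, -0.005]
wrist_force: [-0.8, -1.6, 0.1]
gripper_width: 59.0
t 5.75 p [545.5  10.8 148.5] xyaw -0.0299 tilt [ 0.0033 -0.002  -1.    ] F [-0.8 -1.6  0.1] w 59.0
[-0.108  0.37   1.726  0.003  1.043  1.491]
top 2 [284 133  29  39 303] [array([ 626.4, -126.1]), array([ 75. , 101.3]), np.float64(88.4)] [ 574.9 -165. ] [677.8 -90. ]
top 7 [335 135  12  27 221] [array([ 639. , -241.7]), array([71.2, 25.5]), np.float64(3.6)] [ 603.5 -253.8] [ 674.  -226.7]
scene 1 [159 192  19  15 138] [array([ 639. , -242.7]), array([22.4, 69.5]), np.float64(87.9)] [ 604.5 -255.2] [ 673.4 -232.1]
scene 2 [187 193  65  35 679] [array([627.4, -82.1]), array([164. , 101.9]), np.float64(88.3)] [ 575.4 -164.2] [6.804e+02 3.000e-01]
```

Against the rail, the tray is at about (627,-82) with yaw -1.6°, matching the rail. It still needs 70 mm towards the end stop. I turn the tool 90° and get behind the tray's +y side.

```bash
python3 -m inch '[[[0.5,0,0,0,0,0,-0.143],[0.5,0,0,0,0,0,-0.143],[0.5,0,0,0,0,0,-0.143],[0.5,0,0,0,0,0,-0.143],[0.5,0,0,0,0,0,-0.143],[0.5,0,0,0,0,0,-0.143],[0.5,0,0,0,0,0,-0.143],[0.5,0,0,0,0,0,-0.143],[0.5,0,0,0,0,0,-0.143],[0.5,0,0,0,0,0,-0.143],[0.5,0,0,0,0,0,-0.141],[0.5,0.01,0.04,0,0,0,0],[0.5,0,0.04,0,0,0,0],[0.5,0,0,0,0,0,0],[0.5,0,0,0,0,0,0]]]'
python3 - <<'E'
from h import *
st()
E
```

```text
clock: 7.35
eef_pos: [625.5, 12.5, 147.0]
ee_rot: [-2.259, -2.183, 0.0]
wrist_force: [-0.1, -0.0, 0.0]
gripper_width: 44.1
t 7.35 p [625.5  12.5 147. ] xyaw 1.5365 tilt [-2.e-04 -2.e-04 -1.e+00] F [-0.1 -0.   0. ] w 44.1
```

```bash
python3 -m inch '[[[0.5,0.015,0.001,0,0,0,0.005],[0.5,0,0,0.045,0,0,0],[0.5,0,0,0.045,0,0,0],[0.5,0,0,0.04,0,0,0],[0.5,0,0,0,0,0,0],[0.5,-0.008,0,0,0,0,0],[0.5,-0.008,0,0,0,0,0],[0.5,-0.006,0,0,0,0,0],[0.5,-0.006,0,0,0,0,0],[0.5,-0.006,0,0,0,0,0],[0.5,-0.006,0,0,0,0,0],[0.5,-0.006,0,0,0,0,0],[0.5,-0.006,0,0,0,0,0]]]'
python3 - <<'E'
from h import *
st(); a=shot('wrist','wrist3')
E
```

```text
clock: 8.65
eef_pos: [624.4, -23.5, 17.7]
ee_rot: [-2.263, -2.179, -0.0]
wrist_force: [0.4, 3.7, 2.4]
gripper_width: 44.1
t 8.65 p [624.4 -23.5  17.7] xyaw 1.5328 tilt [ 2.e-04 -0.e+00 -1.e+00] F [0.4 3.7 2.4] w 44.1
```

View pics/wrist3.png

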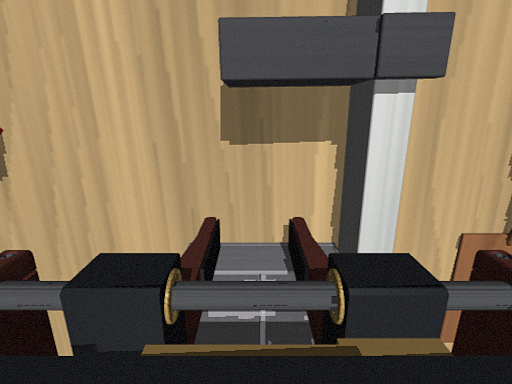

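The wrist camera looks towards +y: both fingers are on the tray's end (px 205–300, 245) and the stop behind is clear. I keep pushing.

```bash
python3 -m inch '[[[0.5,-0.006,0,0,0,0,0],[0.5,-0.006,0,0,0,0,0],[0.5,-0.006,0,0,0,0,0],[0.5,-0.006,0,0,0,0,0],[0.5,-0.005,0,0,0,0,0],[0.5,-0.003,0,0,0,0,0],[0.5,-0.002,0,0,0,0,0]]]';python3 -m inch '[[[0.5,-0.002,0,0,0,0,0],[0.5,-0.001,0,0,0,0,0]]]'
```

```text
clock: 9.4
eef_pos: [623.0, -57.5, 17.5]
ee_rot: [-2.263, -2.178, 0.0]
wrist_force: [0.1, 1.6, 1.3]
gripper_width: 43.9
clock: 9.6
eef_pos: [622.9, -60.2, 17.5]
ee_rot: [-2.263, -2.179, 0.0]
wrist_force: [0.5, 2.0, 0.8]
gripper_width: 43.7
```

```bash
python3 -m inch '[[[0.5,-0.001,0,0,0,0,0],[0.5,-0.001,0,0,0,0,0]]]'
python3 - <<'E'
from h import *
st()
E
```

```text
clock: 9.8
eef_pos: [622.7, -61.0, 17.5]
ee_rot: [-2.262, -2.177, -0.001]
wrist_force: [-0.5, 8.5, 1.2]
gripper_width: 43.6
t 9.8 p [622.7 -61.   17.5] xyaw 1.5325 tilt [ 1.7e-03 -6.0e-04 -1.0e+00] F [-0.5  8.5  1.2] w 43.6
```

```bash
python3 -m inch '[[[0.5,-0.001,0,0,0,0,0],[0.5,-0.001,0,0,0,0,0],[0.5,0,0,0,0,0,0]]]'
python3 - <<'E'
from h import *
st()
E
python3 -m inch '[[[0.5,0.01,0,0,0,0,0],[0.5,0.012,0,0,0,0,0],[0.5,0,0,-0.04,0,0,0],[0.5,0,0,-0.045,0,0,0],[0.5,0,0,-0.045,0,0,0],[0.5,0.03,-0.04,0,0,0,0],[0.5,0.03,-0.04,0,0,0,0],[0.5,0.03,-0.03,0,0,0,0],[0.5,0,0,0,0,0,0],[0.5,0,0,0,0,0,0]]]'
python3 - <<'E'
from h import *
st()
for n in('top','scene'):
    d=shot(n,n+'4'); P=cloud(d)
    m=(P[...,2]>22)&(P[...,2]<60)&(P[...,0]>540)&(P[...,0]<690)&(P[...,1]>-270)&(P[...,1]<55)
    for y in range(-230,-60,20):
        s=P[m&(np.abs(P[...,1]-y)<6)&(P[...,0]<674+.03*(P[...,1]+233))]
        if len(s): print(n,y,s[:,0].min().round(1),len(s))
a=cv2.imread('pics/top4.png')[105:205,185:365]; b=cv2.imread('pics/scene4.png')[160:260,140:320]
cv2.imwrite('pics/c4.png',np.vstack([cv2.resize(x,None,fx=2.95,fy=2.95,interpolation=cv2.INTER_CUBIC) for x in(a,b)]))
E
```

```text
clock: 10.1
eef_pos: [622.3, -61.1, 17.6]
ee_rot: [-2.261, -2.176, -0.003]
wrist_force: [0.3, 12.4, 1.4]
gripper_width: 44.0
t 10.1 p [622.3 -61.1  17.6] xyaw 1.5327 tilt [ 0.0039 -0.0013 -1.    ] F [ 0.3 12.4  1.4] w 44.0
clock: 11.1
eef_pos: [517.1, 52.7, 148.1]
ee_rot: [2.26, 2.18, 0.001]
wrist_force: [1.0, 0.3, 0.1]
gripper_width: 44.0
t 11.1 p [517.1  52.7 148.1] xyaw 1.5349 tilt [-6.0e-04  1.1e-03 -1.0e+00] F [1.  0.3 0.1] w 44.0
top -230 569.9 125
top -210 570.6 32
top -190 571.1 34
top -170 572.1 96
top -150 572.4 33
top -130 573.3 55
top -110 574.0 59
top -90 574.7 37
top -70 575.6 42
scene -230 569.2 108
scene -210 570.5 30
scene -190 573.0 33
scene -170 571.9 82
scene -150 574.4 33
scene -130 574.0 47
scene -110 574.0 67
scene -90 575.6 34
scene -70 578.3 77
```

View pics/c4.png

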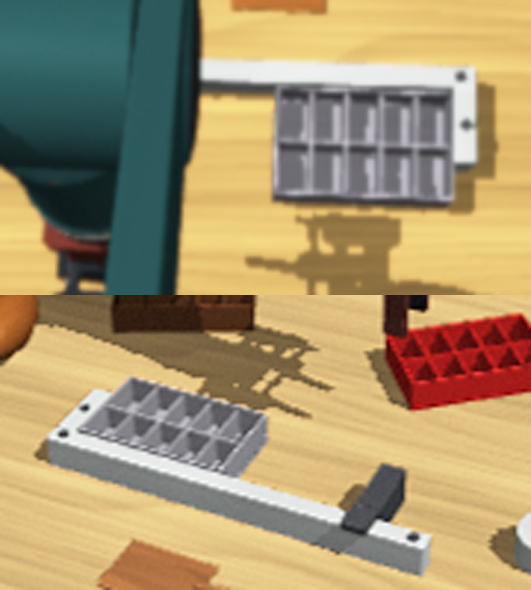

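The tray sits in the corner in both views. Its yaw reads about -2.0° against the rail's -1.6°, which may be a gap of around 1 mm at the end-stop end. I re-seat it with a square two-finger +x push.

```bash
python3 -m inch '[[[0.5,0,0,0,0,0,0.143],[0.5,0,0,0,0,0,0.143],[0.5,0,0,0,0,0,0.143],[0.5,0,0,0,0,0,0.143],[0.5,0,0,0,0,0,0.143],[0.5,0,0,0,0,0,0.143],[0.5,0,0,0,0,0,0.143],[1,0,0,0,0,0,0.143],[1,0,0,0,0,0,0.143],[1,0,0,0,0,0,0.143],[1,0,0,0,0,0,0.135],[1,0.006,0.041,0,0,0,0],[1,0.006,0.041,0,0,0,0],[1,0.006,0.041,0,0,0,0],[1,0.006,0.041,0,0,0,0],[1,0.005,0.04,0,0,0,0],[1,0,0,0,0,0,0],[1,0,0,0,0,0,0]]]'
python3 - <<'E'
from h import *
st()
E
```

```text
clock: 13.0
eef_pos: [540.2, -154.7, 147.3]
ee_rot: [-3.141, 0.056, -0.0]
wrist_force: [-0.4, -0.4, -1.0]
gripper_width: 87.6
t 13.0 p [ 540.2 -154.7  147.3] xyaw -0.0357 tilt [ 1.e-04 -2.e-04 -1.e+00] F [-0.4 -0.4 -1. ] w 87.6
```

```bash
python3 -m inch '[[[1,0,0,0.045,0,0,-0.006],[1,0,0,0.045,0,0,0],[1,0,0,0.04,0,0,0],[1,0,0,0,0,0,0],[1,0.008,0,0,0,0,0],[1,0.008,0,0,0,0,0],[1,0.004,0,0,0,0,0],[1,0.002,0,0,0,0,0],[1,0.002,0,0,0,0,0],[1,0.001,0,0,0,0,0]]]'
python3 -m inch '[[[1,0.001,0,0,0,0,0],[1,0.001,0,0,0,0,0]]]'
python3 - <<'E'
from h import *
st()
E
```

```text
clock: 14.0
eef_pos: [564.2, -153.4, 18.2]
ee_rot: [-3.141, 0.041, 0.001]
wrist_force: [-3.7, -0.2, 2.3]
gripper_width: 87.3
clock: 14.2
eef_pos: [566.0, -153.3, 17.6]
ee_rot: [-3.141, 0.041, 0.002]
wrist_force: [-3.1, 0.3, 2.1]
gripper_width: 87.8
t 14.2 p [ 566.  -153.3   17.6] xyaw -0.0263 tilt [-1.1e-03 -5.0e-04 -1.0e+00] F [-3.1  0.3  2.1] w 87.8
```

```bash
python3 -m inch '[[[1,0.001,0,0,0,0,0],[1,0.001,0,0,0,0,0]]]'
python3 -m inch '[[[1,0.001,0,0,0,0,0],[1,0.001,0,0,0,0,0]]]'
python3 - <<'E'
from h import *
st()
E
```

```text
clock: 14.4
eef_pos: [566.8, -153.3, 17.4]
ee_rot: [-3.141, 0.041, 0.006]
wrist_force: [-8.8, -1.4, 6.1]
gripper_width: 87.9
clock: 14.6
eef_pos: [566.9, -153.2, 17.2]
ee_rot: [-3.14, 0.04, 0.011]
wrist_force: [-14.1, -3.5, 10.7]
gripper_width: 87.8
t 14.6 p [ 566.9 -153.2   17.2] xyaw -0.0257 tilt [-0.007 -0.001 -1.   ] F [-14.1  -3.5  10.7] w 87.8
```

Seated: the force rose and the TCP stopped at x ≈ 566.9, as the rail predicts. Next I retreat, close the fingers and go to the stop's outer side.

```bash
python3 -m inch '[[[1,-0.012,0,0,0,0,0],[1,-0.018,0,0,0,0,0],[1,0,0,-0.045,0,0,0],[0,0,0,-0.045,0,0,0],[0,0,0,-0.04,0,0,0],[0,0.015,-0.04,0,0,0,0],[0,0.015,-0.04,0,0,0,0],[0,0.015,-0.04,0,0,0,0],[0,0.015,-0.04,0,0,0,0],[0,0.015,-0.04,0,0,0,0],[0,0.015,-0.04,0,0,0,0],[0,0.014,-0.04,0,0,0,0],[0,0,0,0,0,0,0],[0,0,0,0,0,0,0]]]' 10
python3 - <<'E'
from h import *
st(); d=shot('wrist','wrist5'); P=cloud(d)
q=P[(P[...,2]>40)&(P[...,2]<52)&(P[...,1]<135)&(P[...,1]>0)&(P[...,0]>560)]
print('slider',[np.round(x,1) for x in cv2.minAreaRect(q[:,:2].astype(np.float32))] if len(q) else None)
E
```

```text
clock: 16.0
eef_pos: [652.3, 125.2, 147.4]
ee_rot: [-3.141, 0.038, -0.001]
wrist_force: [-0.4, 0.2, 0.1]
gripper_width: 3.4
t 16.0 p [652.3 125.2 147.4] xyaw -0.0241 tilt [ 9.e-04 -1.e-04 -1.e+00] F [-0.4  0.2  0.1] w 3.4
slider [array([663.9,  77.2]), array([25.2, 96.4]), np.float64(88.4)]
```

View pics/wrist5.png

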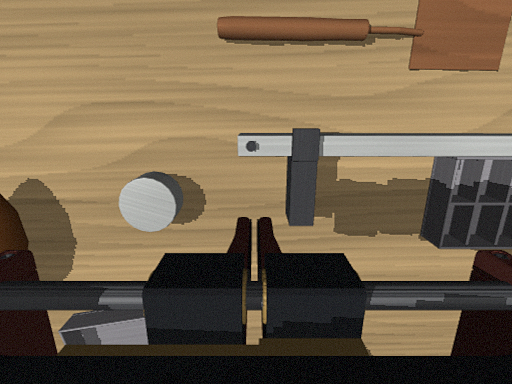

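The closed fingers are between the stop (px 305,180) and the tin (150,200), with free space on both sides. The stop's outer face is at y ≈ 90. I descend and push along -y.

```bash
python3 -m inch '[[[0,-0.005,0,0.045,0,0,0.004],[0,0,0,0.045,0,0,0],[0,0,0,0.038,0,0,0],[0,0,0,0,0,0,0],[0,0,0.01,0,0,0,0],[0,0,0.007,0,0,0,0],[0,0,0.007,0,0,0,0],[0,0,0.008,0,0,0,0],[0,0,0.008,0,0,0,0],[0,0,0.008,0,0,0,0],[0,0,0.008,0,0,0,0],[0,0,0.008,0,0,0,0]]]'
python3 - <<'E'
from h import *
st()
E
```

```text
clock: 17.25
eef_pos: [645.1, 59.9, 19.8]
ee_rot: [-3.141, 0.047, -0.0]
wrist_force: [0.2, 1.8, 0.6]
gripper_width: 0.6
t 17.25 p [645.1  59.9  19.8] xyaw -0.0302 tilt [ 2.e-04 -2.e-04 -1.e+00] F [0.2 1.8 0.6] w 0.6
```

Pushing at about 1.8 N, as expected for the stop's drag. About 94 mm to go, so I do 84 mm and then creep.

```bash
python3 -m inch '[[[0,0,0.007,0,0,0,0],[0,0,0.007,0,0,0,0],[0,0,0.007,0,0,0,0],[0,0,0.007,0,0,0,0],[0,0,0.007,0,0,0,0],[0,0,0.007,0,0,0,0],[0,0,0.007,0,0,0,0],[0,0,0.007,0,0,0,0],[0,0,0.007,0,0,0,0],[0,0,0.007,0,0,0,0],[0,0,0.006,0,0,0,0],[0,0,0.004,0,0,0,0],[0,0,0.003,0,0,0,0],[0,0,0,0,0,0,0]]]'
python3 -m inch '[[[0,0,0.002,0,0,0,0],[0,0,0.002,0,0,0,0]]]'
```

```text
clock: 18.65
eef_pos: [642.1, -23.0, 19.6]
ee_rot: [3.141, -0.048, -0.001]
wrist_force: [0.1, -0.5, 0.6]
gripper_width: 0.5
clock: 18.85
eef_pos: [641.9, -26.2, 19.5]
ee_rot: [-3.141, 0.047, 0.002]
wrist_force: [-0.0, 2.8, 0.6]
gripper_width: 0.7
```

```bash
python3 -m inch '[[[0,0,0.001,0,0,0,0],[0,0,0.001,0,0,0,0]]]'
python3 - <<'E'
from h import *
st()
E
```

```text
clock: 19.05
eef_pos: [641.9, -28.3, 19.5]
ee_rot: [-3.141, 0.047, 0.001]
wrist_force: [-0.2, 1.2, -0.6]
gripper_width: 0.7
t 19.05 p [641.9 -28.3  19.5] xyaw -0.0301 tilt [-9.e-04 -3.e-04 -1.e+00] F [-0.2  1.2 -0.6] w 0.7
```

```bash
python3 -m inch '[[[0,0,0.001,0,0,0,0],[0,0,0.001,0,0,0,0]]]';python3 -m inch '[[[0,0,0.001,0,0,0,0],[0,0,0.001,0,0,0,0]]]'
```

```text
clock: 19.25
eef_pos: [641.9, -30.4, 19.5]
ee_rot: [-3.141, 0.047, 0.001]
wrist_force: [-0.5, 2.6, -0.1]
gripper_width: 0.1
clock: 19.45
eef_pos: [641.9, -32.5, 19.5]
ee_rot: [-3.141, 0.047, 0.001]
wrist_force: [-2.2, 1.4, -0.0]
gripper_width: 0.7
```

```bash
python3 -m inch '[[[0,0,0.001,0,0,0,0],[0,0,0.001,0,0,0,0]]]'
```

```text
clock: 19.65
eef_pos: [642.1, -34.5, 19.6]
ee_rot: [-3.141, 0.047, 0.0]
wrist_force: [-0.8, 1.8, 0.4]
gripper_width: 0.3
```

```bash
python3 -m inch '[[[0,0,0.001,0,0,0,0],[0,0,0.001,0,0,0,0]]]'
python3 - <<'E'
from h import *
d=shot('wrist','wrist6'); s=shot('scene','scene6')
a=cv2.imread('pics/scene6.png')[165:245,140:300]; b=cv2.imread('pics/wrist6.png')[:, 100:]
cv2.imwrite('pics/c6.png',np.vstack([cv2.resize(a,(560,280),interpolation=cv2.INTER_CUBIC),cv2.resize(b[60:290],(560,312))]))
E
python3 -m inch '[[[0,0,0.001,0,0,0,0]]]'
```

```text
clock: 19.85
eef_pos: [642.1, -36.5, 19.6]
ee_rot: [-3.141, 0.047, 0.0]
wrist_force: [0.1, 2.2, -1.4]
gripper_width: 0.9
clock: 20.05
eef_pos: [642.2, -37.5, 19.7]
ee_rot: [-3.141, 0.047, -0.0]
wrist_force: [-0.8, 1.5, -0.4]
gripper_width: 0.7
```

View pics/c6.png

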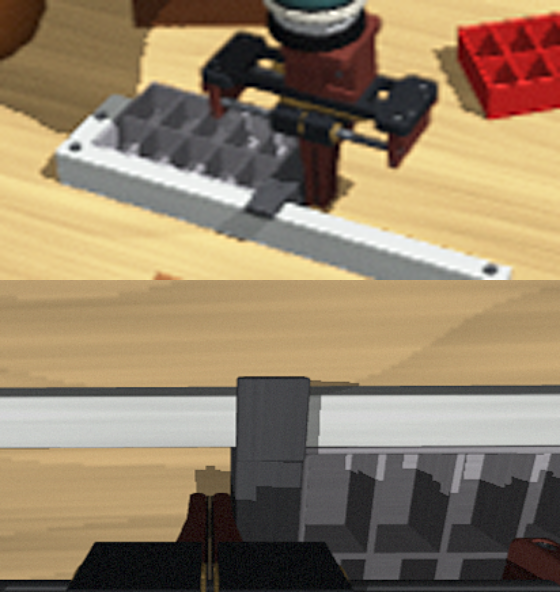

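The stop is now very close to the tray's free side (scene crop (275,180); wrist crop edge at 300,460). I keep creeping.

```bash
python3 -m inch '[[[0,0,0.001,0,0,0,0],[0,0,0.0005,0,0,0,0]]]'; python3 -m inch '[[[0,0,0.001,0,0,0,0],[0,0,0.0005,0,0,0,0]]]'
```

```text
clock: 20.25
eef_pos: [642.1, -38.5, 19.7]
ee_rot: [-3.14, 0.048, -0.0]
wrist_force: [0.5, 5.0, -0.1]
gripper_width: 0.2
clock: 20.45
eef_pos: [642.2, -38.6, 19.7]
ee_rot: [-3.138, 0.049, -0.001]
wrist_force: [1.3, 11.0, -0.0]
gripper_width: 0.4
```

Firm contact, with the TCP stopped at y = -38.6. I retreat and check.

```bash
python3 -m inch '[[[0,0,0.0005,0,0,0,0],[0,0,0,0,0,0,0],[0,0,-0.01,0,0,0,0],[0,0,-0.02,0,0,0,0],[0,0,0,-0.045,0,0,0],[0,0,0,-0.045,0,0,0],[0,0,0,-0.045,0,0,0],[0,-0.035,-0.035,0,0,0,0],[0,-0.035,-0.035,0,0,0,0],[0,-0.035,-0.035,0,0,0,0],[0,-0.03,-0.03,-0.02,0,0,0],[0,0,0,0,0,0,0],[0,0,0,0,0,0,0]]]'
python3 - <<'E'
from h import *
st()
for n in('top','scene'):
    d=shot(n,n+'7'); P=cloud(d); q=P.reshape(-1,3); q=q[(q[:,2]>31)&(q[:,2]<52)]
    y=np.arange(-225,-70,10)
    f=lambda m,v: np.polyfit(v,m,1)
    tx=[q[(np.abs(q[:,1]-k)<6)&(q[:,0]>545)&(q[:,0]<600),0].min() for k in y]
    print(n,'tray -x face slope,x@-150',np.polyfit(y+150,tx,1).round(4))
    ry=np.arange(-200,130,10); rx=[q[(np.abs(q[:,1]-k)<6)&(q[:,0]>685)&(q[:,0]<720),0].max() for k in ry]
    print(' rail outer slope,x@-150',np.polyfit(ry+150,rx,1).round(4))
    b=q[(np.abs(q[:,0]-589)<8)&(q[:,1]<0)&(q[:,1]>-260)];print(' tray y range at x=589',b[:,1].min().round(1),b[:,1].max().round(1))
    s=q[(q[:,2]>40)&(q[:,1]<0)&(q[:,1]>-120)&(q[:,0]>600)&(q[:,0]<720)];print(' slider',s[:,:2].min(0).round(1),s[:,:2].max(0).round(1), 'tray zmax',np.percentile(b[:,2],[50,95]).round(1))
a=cv2.imread('pics/top7.png')[105:205,185:365]; b=cv2.imread('pics/scene7.png')[160:260,140:320]
cv2.imwrite('pics/c7.png',np.vstack([cv2.resize(x,None,fx=2.95,fy=2.95,interpolation=cv2.INTER_CUBIC) for x in(a,b)]))
cv2.imwrite('pics/full7.png',np.vstack([cv2.imread('pics/top0.png')[::1],cv2.imread('pics/top7.png')])[:,:,:][::1])
E
```

```text
clock: 21.75
eef_pos: [512.7, 128.4, 175.6]
ee_rot: [3.141, -0.044, 0.005]
wrist_force: [0.5, -0.7, 0.5]
gripper_width: 0.3
t 21.75 p [512.7 128.4 175.6] xyaw -0.028 tilt [ 3.e-03  6.e-04 -1.e+00] F [ 0.5 -0.7  0.5] w 0.3
top tray -x face slope,x@-150 [2.860000e-02 5.765423e+02]
 rail outer slope,x@-150 [2.460000e-02 6.966997e+02]
 tray y range at x=589 -231.2 -73.3
 slider [606.9 -89.7] [705.3 -49.6] tray zmax [33.4 37.7]
scene tray -x face slope,x@-150 [1.640000e-02 5.778356e+02]
 rail outer slope,x@-150 [2.770000e-02 7.003996e+02]
 tray y range at x=589 -232.2 -72.1
 slider [ 609.8 -105.7] [709.7 -10.4] tray zmax [34.3 38.7]
```

View pics/c7.png

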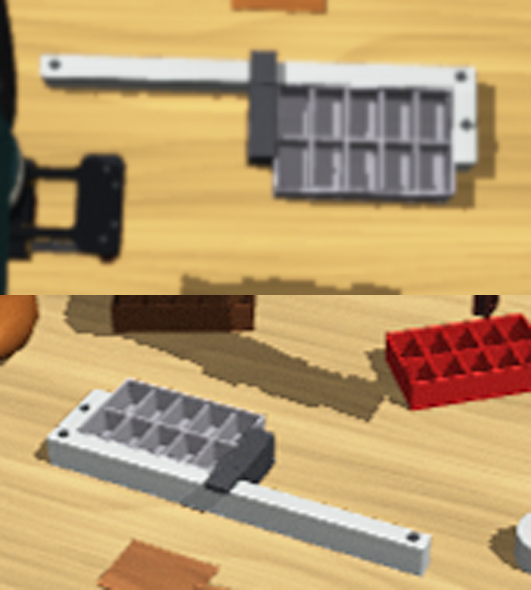

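View pics/scene7.png

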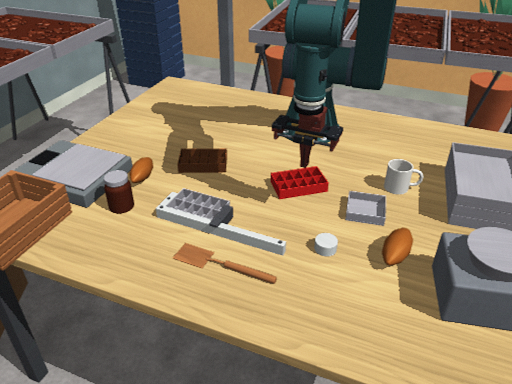

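The tray is flush in the corner and the stop bears on its free side. All other objects are where they were, and the gripper is in free air. I hand the job in.

```bash
python3 -c "
from h import *
print(r.finish_job())"
```

```text
the job is handed in; nothing more can be done
None
```

The tray is in the corner of the dock, against both the rail and the end stop, and the sliding stop rests against its free side. I handed the job in at about 22 s of the 45 s allowed.

**What I did:** I pushed the tray square against the rail with both fingers, then along the rail to the end stop. Another push against the rail closed a gap of roughly 1 mm. Last, I pushed the sliding stop with closed fingers until the force rose to about 11 N, then backed away.

**Last checks:**
- **Rail:** in the top view, the tray's outer face is where a tray flush with the rail should be (x = 576.5 mm, 576.7 expected). Its tilt of 1.6° matches my first rail estimate (1.6°), and today's rail fit gives 1.4–1.6°.
- **End stop:** the tray spans y of about -232 to -72 mm, and the end stop's face is near -233.
- **Sliding stop:** the pictures show no visible gap to the tray.
- **Everything else:** nothing else looked moved in the final picture, and I saw no wrist force above about 18 N.

**One disagreement:** the scene camera's fit gave the tray's tilt as 0.9°. I trusted the top view and the contact forces instead, because that camera looks from the far side and sees that face poorly.

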